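# Close the sample clamp through the guard window

## Task

Two guarded test nests stand on the bench, and one of them holds a small white sample carrier. Reach down through the open window in the top of that nest's clear guard with the fingertips and press its clamp lever all the way down, so that it stays down, without touching either guard; then draw back out of the window. Only the lever is to be moved: leave the empty nest's lever, the sample carrier, and the jar, screwdriver and chip box on the bench where they are.

Things in the scene. Friction and masses are not known exactly. Their poses are not given: they have to be found in the camera images.
- guard_loaded: Fixed clear plastic guard with aluminium edges over the nest with the carrier; closed all round but for the window in its top. 200 x 200 mm in plan; origin at the centre of its footprint on the bench; x from low front to high rear edge, y left, z up. Top slopes 15 degrees: upper face 99 mm above the bench at the front, 125 at the middle, 151 at the rear. Not to be touched.
- window_loaded (a point): Centre of that guard's open window, 125 mm above the bench, straight above the guard's origin, in the upper face of the top. Opening 110 mm wide (guard's y) and 100 mm long (along the slope), edged by an aluminium frame 10 mm wide standing 2 mm proud. Axes parallel to the guard's.
- paddle_loaded (a point): Point to press: centre of the upper face of the loaded nest's lever paddle, flat, black, 34 (along the lever) x 44 x 10 mm, under the window, about 5 mm to the front of its centre. The steel lever, 80 mm long, runs along the guard's x and pivots at the rear. Paddle height over the bench: raised 104 mm, fully down 85 mm (then level, about 39 mm under the top's upper face).
- lever_loaded (a joint): Angle of the loaded nest's clamp lever in rad: 0 fully raised, 0.24 fully down on its stop. Starts anywhere from 0 to 0.06. It moves against friction only, about 4 N at the paddle, and stays where it is left.
- guard_empty: The same guard over the same nest without a carrier. Bolted down; must not be touched.
- paddle_empty (a point): Centre of the upper face of the empty nest's lever paddle, raised like the other; to be left alone.
- carrier_mid (a point): Centre of the sample carrier, a loose white ceramic plate 48 x 28 x 8 mm with a small dark chip, between low rails in the loaded nest, 52 mm above the bench, 25 mm to the rear of the paddle point and 41 mm to its left. The rubber foot on the lever's side arm comes down on it.
- jar_mid (a point): Centre (35 mm up) of a loose amber jar 48 mm across and 70 mm tall, standing between the two nests.
- driver: Loose screwdriver 170 mm long, lying on the bench to the right; x along it towards its tip.
- chip_box_mid (a point): Centre of a loose grey box with white lid, 92 x 72 x 36 mm, on the bench to the left.

How it is judged:
By the outcome, as a careful person would: the job done as asked, in the order asked, and still so for the second after the job is handed in, with the robot touching nothing.
It also fails if it takes over 35 s, if anything falls off the work surface, if the arm or the gripper's body presses on something with over 40 N, if the wrist force passes 120 N, or if a joint passes its speed limit or range.

## Robot

A 7-joint arm with a two-finger parallel gripper is mounted at the origin on the work surface. World frame = base frame: x ahead of the robot, y to its left, z up, the work surface at z = 0. Lengths are in m, angles in rad, forces in N, time in s.
With the tool pointing down it reaches from about 0.4 to 0.85 m from the base axis. Payload 10.4 kg.
Tool frame: the origin (TCP) lies on the centre line of the jaws, within the pads' length; the fingertips stand 22 mm ahead of it and the grasp point (between the pads) lies 3 mm ahead of it; z points along the fingers, y is the direction in which the jaws open and shut (so a half turn about z gives the same grasp; the last joint's range is limited). The gripper opens to 85 mm and grips with 20 to 120 N. Pads are 22 mm wide; open, the fingers measure 114 mm over their backs; the gripper's body (76 mm by 85 mm) begins 54 mm behind the grasp point. The pads swing forward as they close: fully open they stand 13 mm farther back than shut.
Start: joints at [1.236, 0.332, -0.065, 1.46, 0.022, 1.35, -0.088], TCP at [0.192, -0.595, 0.253] pointing down, gripper open.
Joint ranges: [-2.6, 2.6], [-0.5, 2.12], [-1.47, 1.34], [0.16, 2.42], [-1.27, 4.41], [0.06, 2.06], [-2.6, 2.6]. Speed limits (rad/s): [2.22, 2.22, 2.79, 2.79, 3.14, 3.14, 3.14].

## Interface

Orientations are given as a unit quaternion [x, y, z, w].
In Python, from workcell import manip gives the robot as it stands. The module is installed in compiled form; this text tells all that it offers.
- The arm moves only by the shell command python3 -m crank 'ROWS' [FORCE]. ROWS is JSON, a list of rows, each a list of 3 entries, a list of its own where there are three numbers: the opening, from -1 (shut) to 1 (fully open), then the shift along the tool's x, y, z normalised to -1 to 1, where 1 is 80 mm, then the turn, a rotation vector about the tool's x, y, z normalised to -1 to 1, where 1 is pi/4 rad. In form: [[jaw, [tx, ty, tz], [ax, ay, az]], ...]. A call has exactly 5 rows; each row shifts and turns the commanded pose from where the row before left it, along the tool's axes as they then stand; what a row does not reach is not made up. A row lasts 1/10 s, in which the tool goes at most 50 mm and 8.59 degrees, less where a joint would pass 70% of its speed; a pose out of reach is approached as far as the arm can. A call with a number of a shift or a turn outside -1 to 1 is refused whole. A call with a gripper value outside its range is refused whole. The fingers move at their own pace and stop on an object; FORCE is the grip in N (left out, the last holds). Time passes only in rows, so rows that do not move let the fingers close, or fill a call up. It gives the time, the measured TCP pose, the force and the opening at its end, in the units of the state.
- manip.get_obs(): the state, without advancing time (a new reading comes with each control period).
- manip.camera(name): name is "side" or "top" or "wrist"; returns the picture (480x640x3 uint8, blue, green, red); there is no depth.
- manip.camera_info(name): a dict with "K" (3x3 intrinsics, pixels), "camera_from_world" (4x4, takes a point from world to camera coordinates); the wrist camera has in their place "mount" (4x4, takes a point from camera to tool coordinates, whose origin is the TCP and whose axes are the flange's). Camera axes: x right, y down, z forward; pixel columns grow to the right and rows downward; lengths in m; the calibration is good to about 2 mm. A picture is of the moment at which its call begins: read the wrist's pose just before it. camera_info takes no time and is no camera call.
- manip.hand_in(): hands the job in, once; it reports no verdict.
The state is a dict: "clock": time; "joint_pos": joint angles; "joint_velocities": joint speeds; "tau": joint torques, N m; "position": TCP position; "ee_rot": TCP orientation; "ft_force": force on the tool from outside, world axes, zero at the start; "torque": the same for the moment, N m; "grip_width": opening from 0.0 (shut) to 1.0 (fully open).
Only numpy, scipy, OpenCV 4.12 (cv2) and the standard library are available. Lean on these libraries where they do the work, as an engineer would, in place of code of your own. Each camera call takes 0.05 s, during which the arm holds its last target.

## Working session

There is one attempt and no reset: what is moved stays moved. The work goes in short steps, Python scripts to look and compute and a shell command to move; the robot and the scene stay as the last step left them, time stands still between calls to the robot, and variables do not carry over. Pictures are saved under pics/ and viewed, and the job is handed in when it is done.

```bash
mkdir -p pics; ls
python3 - <<'E'
from workcell import manip
import cv2,json,numpy as np
np.set_printoptions(precision=4,suppress=True)
print(manip.get_obs())
for n in("side","top"):
    cv2.imwrite(f"pics/{n}0.png",manip.camera(n))
    i=manip.camera_info(n);print(n,i)
print(manip.camera_info("wrist"))
E
```

```text
pics
{'clock': 0.0, 'joint_pos': array([ 1.2364,  0.3329, -0.0647,  1.461 ,  0.0216,  1.3499, -0.0885]), 'joint_velocities': array([ 0.0013, -0.0013, -0.0005, -0.001 ,  0.0018, -0.001 ,  0.0021]), 'tau': array([ -0.0006, -62.544 ,   0.049 , -39.1616,   0.0164,   0.0097,
        -0.0001]), 'position': array([ 0.1916, -0.5945,  0.2525]), 'ee_rot': array([ 0.9879,  0.1553, -0.0001, -0.0007]), 'ft_force': array([-0.2824, -0.0651,  0.6088]), 'torque': array([-0.0091, -0.0232,  0.015 ]), 'grip_width': 0.998937306848599}
side {'K': array([[552.9475,   0.    , 315.063 ],
       [  0.    , 552.9475, 233.2703],
       [  0.    ,   0.    ,   1.    ]]), 'camera_from_world': array([[ 0.8848, -0.4658, -0.0109, -0.4963],
       [-0.3235, -0.5973, -0.7338,  0.2526],
       [ 0.3353,  0.6529, -0.6792,  1.3955],
       [ 0.    ,  0.    ,  0.    ,  1.    ]])}
top {'K': array([[575.0303,   0.    , 327.2543],
       [  0.    , 575.0303, 242.1533],
       [  0.    ,   0.    ,   1.    ]]), 'camera_from_world': array([[-0.0243, -0.9994,  0.0243, -0.018 ],
       [-0.9944,  0.0216, -0.1036,  0.5816],
       [ 0.103 , -0.0267, -0.9943,  1.4277],
       [ 0.    ,  0.    ,  0.    ,  1.    ]])}
{'K': array([[338.9082,   0.    , 313.0207],
       [  0.    , 338.9082, 238.7393],
       [  0.    ,   0.    ,   1.    ]]), 'mount': array([[ 0.0002, -0.9531, -0.3027,  0.0776],
       [ 1.    , -0.0001,  0.0011,  0.0005],
       [-0.0011, -0.3027,  0.9531, -0.1191],
       [ 0.    ,  0.    ,  0.    ,  1.    ]])}
```

View pics/top0.png

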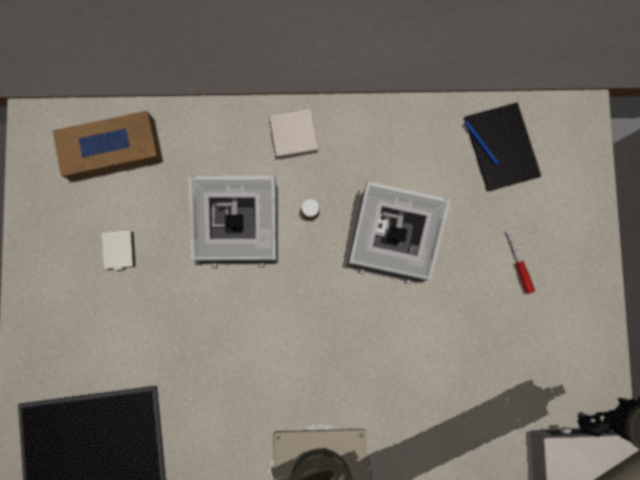

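View pics/side0.png

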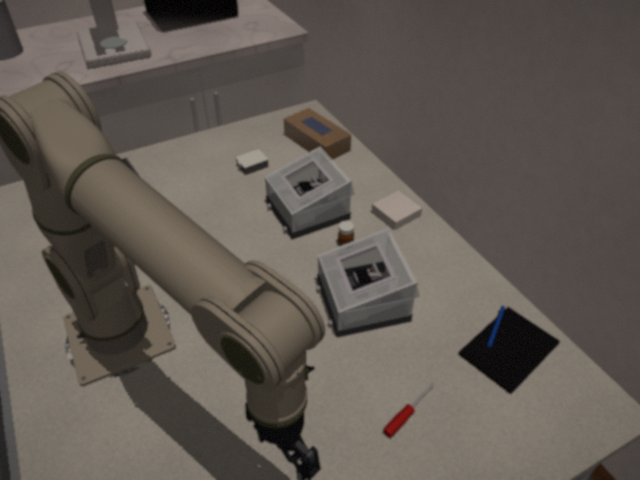

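The top view shows the nests at about (233,220) and (398,232). A white patch at (382,227) suggests the right one is loaded. I'll zoom in to check.

Run:
```python
import cv2,numpy as np
a=cv2.imread("pics/top0.png")
l=a[165:285,180:290];r=a[170:290,340:460]
f=lambda x:cv2.resize(x,(390,390),interpolation=cv2.INTER_CUBIC)
cv2.imwrite("pics/top0z.png",np.hstack([f(l),f(r)]))
b=cv2.imread("pics/side0.png")[220:345,305:430]
cv2.imwrite("pics/side0z.png",cv2.resize(b,(600,600),interpolation=cv2.INTER_CUBIC))
```

```text
(no output)
```

View pics/top0z.png

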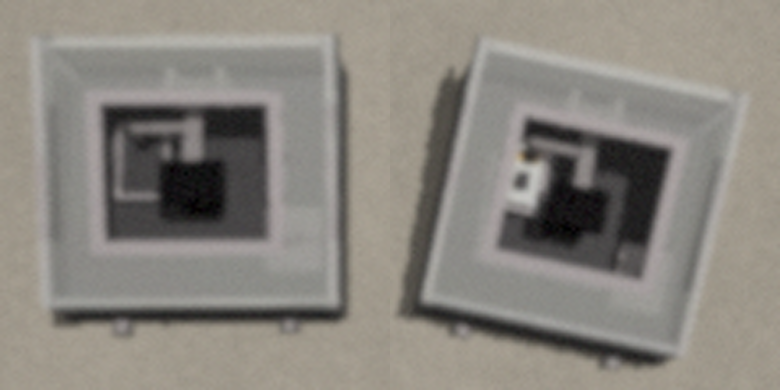

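View pics/side0z.png

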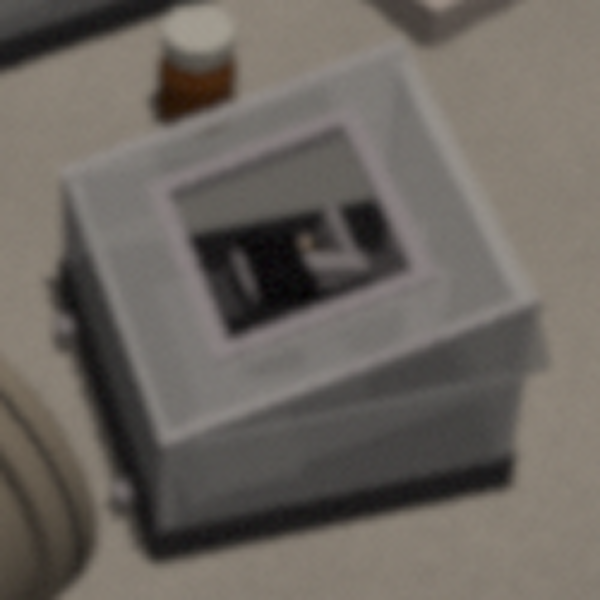

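```bash
cat > h.py <<'E'
import numpy as np,cv2
from scipy.optimize import least_squares
from scipy.spatial.transform import Rotation as R
from workcell import manip
np.set_printoptions(precision=4,suppress=True)
def proj(n,P):
    i=manip.camera_info(n);T=i["camera_from_world"];c=P@T[:3,:3].T+T[:3,3];u=c@i["K"].T;return u[:,:2]/u[:,2:]
c=np.cos(np.pi/12);s=np.sin(np.pi/12);t=np.tan(np.pi/12)
out=np.array([[.1,.1,.151],[.1,-.1,.151],[-.1,-.1,.099],[-.1,.1,.099]])
win=np.array([[.05*c,.055,.125+.05*s],[.05*c,-.055,.125+.05*s],[-.05*c,-.055,.125-.05*s],[-.05*c,.055,.125-.05*s]])+np.array([-.002*s,0,.002*c])
def place(p,P): 
    return P@R.from_euler('z',p[2]).as_matrix().T+[p[0],p[1],0]
E
python3 - <<'E'
from h import *
to=np.array([[368.6,182.6],[448.3,199.2],[429.2,278.3],[350.8,262.3]])
tw=np.array([[381.5,205.4],[427.4,216.2],[416.9,256.2],[372.9,246.9]])
so=np.array([[405,42],[535,300],[165,440],[68,175]])/4.8+[305,220]
sw=np.array([[345,125],[412,270],[228,337],[170,190]])/4.8+[305,220]
D={("top","o"):to,("top","w"):tw,("side","o"):so,("side","w"):sw}
def res(p,k): return (proj(k[0],place(p,out if k[1]=="o" else win))-D[k]).ravel()
for ks in [[k] for k in D]+[[k for k in D]]:
    f=least_squares(lambda p:np.concatenate([res(p,k) for k in ks]),[.5,-.15,-.2])
    print(ks,f.x,np.sqrt(np.mean(f.fun**2)))
p=f.x
# left guard
l=np.array([[37,40],[335,40],[340,302],[46,305]])*[110/390,120/390]+[180,165]
g=least_squares(lambda q:(proj("top",place(q,out))-l).ravel(),[.5,.2,0]);print(g.x,np.abs(g.fun).max())
q=place(p,np.array([[-.005,0,.104]]))
print("paddle pred",q,proj("top",q),proj("side",q))
E
```

```text
[('top', 'o')] [ 0.5941 -0.2007 -0.2289] 2.0723871711231987
[('top', 'w')] [ 0.5938 -0.2018 -0.2391] 0.36392115320398727
[('side', 'o')] [ 0.5989 -0.2006 -0.2388] 1.7056256565021153
[('side', 'w')] [ 0.5984 -0.2001 -0.251 ] 0.2655462465147933
[('top', 'o'), ('top', 'w'), ('side', 'o'), ('side', 'w')] [ 0.5959 -0.2012 -0.2352] 1.5227602389158983
[ 0.6328  0.192  -0.0175] 3.078378718838735
paddle pred [[ 0.591  -0.2001  0.104 ]] [[397.6271 233.3812]] [[362.1961 274.8283]]
```

Both window-only fits have residuals under 0.4 px and agree: guard at about (0.596, -0.201), yaw about -0.245. The predicted paddle pixel (398,233) matches the picture. I'll shut the fingers and travel over the nest.

```bash
python3 -m crank '[[-1,[0.48,-0.24,0],[0,0,0]],[-1,[0.48,-0.24,0],[0,0,0]],[-1,[0.48,-0.24,0],[0,0,0]],[-1,[0.48,-0.24,0],[0,0,0]],[-1,[0.48,-0.24,0],[0,0,0]]]' 40; python3 -m crank '[[-1,[0.48,-0.24,0],[0,0,0]],[-1,[0.48,-0.24,0],[0,0,0]],[-1,[0.48,-0.24,0],[0,0,0]],[-1,[0.48,-0.24,0],[0,0,0]],[-1,[0,0,0],[0,0,0]]]'; python3 -m crank '[[-1,[0,0,0],[0,0,0.18]],[-1,[0,0,0],[0,0,0.18]],[-1,[0,0,0],[0,0,0.18]],[-1,[0,0,0],[0,0,0.17]],[-1,[0,0,0],[0,0,0]]]'
python3 - <<'E'
from h import *
o=manip.get_obs();r=R.from_quat(o["ee_rot"]).as_matrix()
print(o["position"],r,o["ft_force"],o["grip_width"],o["joint_pos"])
tgt=place([.596,-.201,-.245],np.array([[-.005,0,.125]]))[0]
print(tgt,r.T@(tgt-o["position"])/.08)
cv2.imwrite("pics/w1.png",manip.camera("wrist"))
E
```

```text
clock: 0.6
position: [0.3459, -0.4431, 0.2531]
ee_rot: [0.988, 0.155, -0.0, -0.0]
ft_force: [-0.5, -1.1, -0.4]
grip_width: 0.142
clock: 1.1
position: [0.472, -0.3183, 0.2531]
ee_rot: [0.987, 0.16, 0.001, -0.001]
ft_force: [-0.3, 0.3, -0.3]
grip_width: -0.001
clock: 1.6
position: [0.4673, -0.3246, 0.253]
ee_rot: [0.992, -0.124, -0.0, -0.0]
ft_force: [0.5, -0.3, 0.1]
grip_width: 0.005
[ 0.4673 -0.3246  0.253 ] [[ 0.9693 -0.2457 -0.0006]
 [-0.2457 -0.9693  0.0002]
 [-0.0007 -0.     -1.    ]] [ 0.4837 -0.3041  0.0805] 0.004698241861132517 [ 0.7439  0.2227 -0.2529  1.6034  0.0572  1.3234 -1.3361]
[ 0.5911 -0.1998  0.125 ] [ 1.1187 -1.893   1.5991]
```

View pics/w1.png

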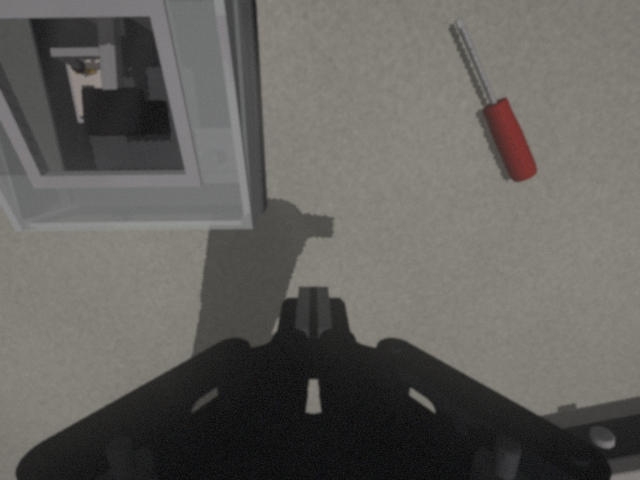

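The wrist view shows the guard aligned with the tool, its frame edges at about (115,185). The white carrier is at (85,85) and the paddle at (115,110). Next I'll move to just above the paddle point.

```bash
python3 -m crank '[[-1,[0.28,-0.47,0],[0,0,0]],[-1,[0.28,-0.47,0],[0,0,0]],[-1,[0.28,-0.47,0],[0,0,0]],[-1,[0.28,-0.47,0],[0,0,0]],[-1,[0,0,0],[0,0,0]]]'
python3 - <<'E'
from h import *
o=manip.get_obs();r=R.from_quat(o["ee_rot"]).as_matrix()
print(o["position"],R.from_matrix(r).as_quat(),o["ft_force"])
im=manip.camera("wrist");cv2.imwrite("pics/w2.png",im)
i=manip.camera_info("wrist");M=i["mount"]
W=place([.596,-.201,-.245],np.vstack([win,[[-.005,0,.104]]]))
t=(W-o["position"])@r; c_=(t-M[:3,3])@M[:3,:3]; u=c_@i["K"].T;print(u[:,:2]/u[:,2:])
tip=(np.array([[0,0,.022]])-M[:3,3])@M[:3,:3]@i["K"].T;print(tip[:,:2]/tip[:,2:])
cv2.imwrite("pics/t2.png",cv2.resize(manip.camera("side")[200:350,270:470],(800,600),interpolation=cv2.INTER_CUBIC))
E
```

```text
clock: 2.15
position: [0.5944, -0.1935, 0.2527]
ee_rot: [0.993, -0.116, 0.0, -0.002]
ft_force: [-0.3, 0.4, 0.1]
grip_width: -0.002
[ 0.5944 -0.1935  0.2527] [ 0.9932 -0.1161  0.0003 -0.0019] [-0.3146  0.4161  0.101 ]
[[242.6137 171.8726]
 [405.2711 173.9979]
 [386.3695 287.1794]
 [254.6681 285.487 ]
 [321.333  232.6326]]
[[311.8721 306.4736]]
```

View pics/w2.png

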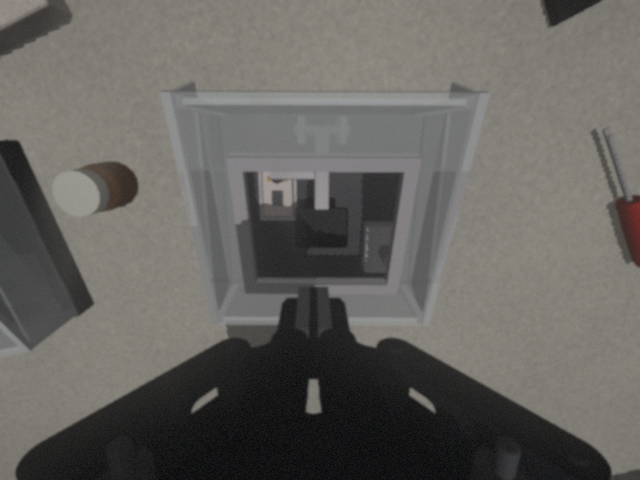

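View pics/t2.png

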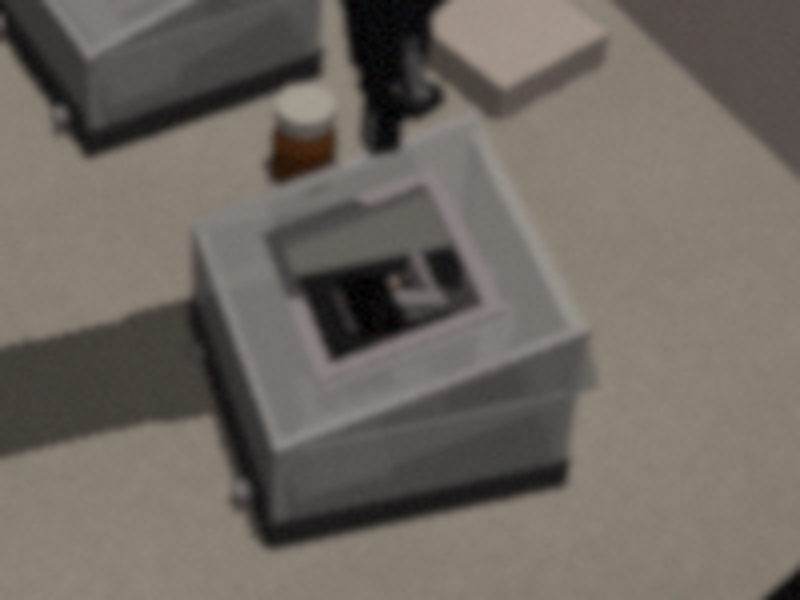

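The projected window corners (243,172), (405,174), (386,287) and (255,285) match the picture to about 2 px, and the paddle is near (321,227). I'll re-read the settled pose and work out the correction.

```bash
cat > st.py <<'E'
from h import *
o=manip.get_obs();r=R.from_quat(o["ee_rot"]).as_matrix()
g=place([.596,-.201,-.245],np.array([[-.005,0,.125]]))[0]
print("pos",o["position"],"F",o["ft_force"],"v",np.abs(o["joint_velocities"]).max(),"shift",r.T@(g-o["position"])/.08,"rotv",R.from_matrix(r.T@(R.from_euler('z',-.245)*R.from_euler('x',np.pi)).as_matrix()).as_rotvec()/(np.pi/4))
E
python3 st.py
```

```text
pos [ 0.5915 -0.1994  0.2528] F [ 0.0766 -0.4901  0.4939] v 0.03574458275485946 shift [-0.0025  0.0059  1.5975] rotv [-0.0003  0.0009  0.0059]
```

```bash
python3 -m crank '[[-1,[0,0,0.3],[0,0,0]],[-1,[0,0,0.3],[0,0,0]],[-1,[0,0,0.3],[0,0,0]],[-1,[0,0,0.3],[0,0,0]],[-1,[0,0,0],[0,0,0]]]'; python3 st.py
python3 - <<'E'
from h import *
cv2.imwrite("pics/w3.png",manip.camera("wrist"))
E
python3 st.py
```

```text
clock: 2.75
position: [0.5884, -0.2018, 0.154]
ee_rot: [0.992, -0.123, -0.003, -0.0]
ft_force: [-0.9, -0.1, -0.9]
grip_width: -0.0
pos [ 0.5884 -0.2018  0.154 ] F [-0.9226 -0.0571 -0.9252] v 0.06246134092009527 shift [ 0.0293 -0.0327  0.3624] rotv [ 0.0007  0.0074 -0.0014]
pos [ 0.5896 -0.2017  0.1563] F [ 0.3882 -0.2458  0.3445] v 0.04693078590293426 shift [ 0.0142 -0.0283  0.3913] rotv [ 0.0006  0.0037 -0.0016]
```

View pics/w3.png

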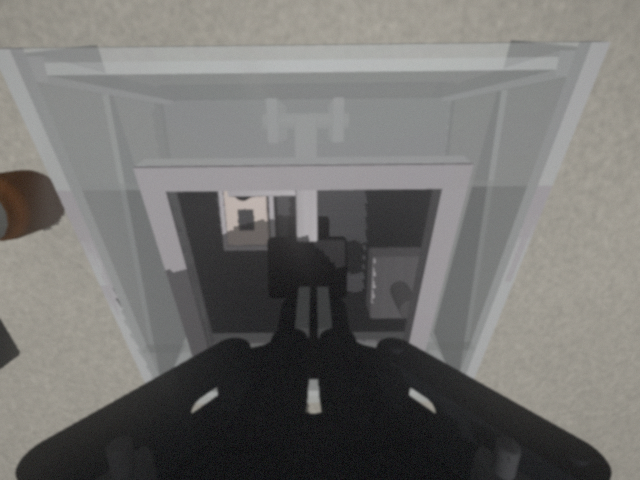

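The tips are in the window, with the paddle spanning columns 270–347 and the fingers centred at 314. The carrier at (247,220) is clear. I'll go down gently to contact.

```bash
python3 -m crank '[[-1,[0.01,-0.02,0.08],[0,0,0]],[-1,[0,0,0.08],[0,0,0]],[-1,[0,0,0.08],[0,0,0]],[-1,[0,0,0.08],[0,0,0]],[-1,[0,0,0],[0,0,0]]]'; python3 st.py;  python3 -m crank '[[-1,[0,0,0.04],[0,0,0]],[-1,[0,0,0.04],[0,0,0]],[-1,[0,0,0.04],[0,0,0]],[-1,[0,0,0.04],[0,0,0]],[-1,[0,0,0],[0,0,0]]]'; python3 st.py
```

```text
clock: 3.3
position: [0.5918, -0.1989, 0.1307]
ee_rot: [0.992, -0.123, -0.001, -0.0]
ft_force: [-0.2, 0.4, 0.1]
grip_width: -0.002
pos [ 0.5918 -0.1989  0.1307] F [-0.185   0.4303  0.1111] v 0.0160097843129472 shift [-0.0054  0.0133  0.0708] rotv [ 0.      0.0019 -0.0009]
clock: 3.8
position: [0.5923, -0.1989, 0.1185]
ee_rot: [0.992, -0.123, -0.0, 0.0]
ft_force: [-0.2, 0.6, -0.1]
grip_width: -0.0
pos [ 0.5923 -0.1989  0.1185] F [-0.1643  0.6281 -0.0626] v 0.003896448835106499 shift [-0.0111  0.0139 -0.0809] rotv [ 0.0001  0.0002 -0.0009]
```

```bash
python3 -m crank '[[-1,[0,0,0.02],[0,0,0]],[-1,[0,0,0.02],[0,0,0]],[-1,[0,0,0],[0,0,0]],[-1,[0,0,0],[0,0,0]],[-1,[0,0,0],[0,0,0]]]'
python3 - <<'E'
from h import *
cv2.imwrite("pics/w4.png",manip.camera("wrist"))
cv2.imwrite("pics/s4.png",cv2.resize(manip.camera("side")[200:350,270:470],(800,600),interpolation=cv2.INTER_CUBIC))
E
python3 st.py
```

```text
clock: 4.3
position: [0.5924, -0.199, 0.1156]
ee_rot: [0.992, -0.123, 0.0, 0.0]
ft_force: [-0.5, -0.1, 0.6]
grip_width: -0.004
pos [ 0.5924 -0.199   0.1156] F [ 0.1039 -0.966   0.3635] v 0.0013323071966885236 shift [-0.0129  0.0136 -0.1169] rotv [ 0.     -0.0002 -0.0011]
```

View pics/w4.png

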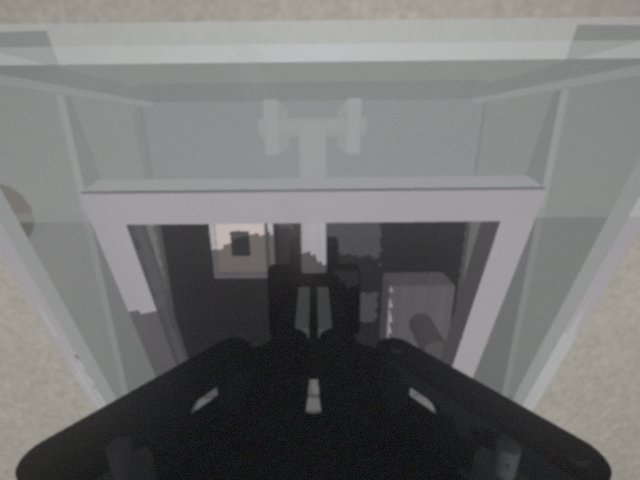

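View pics/s4.png

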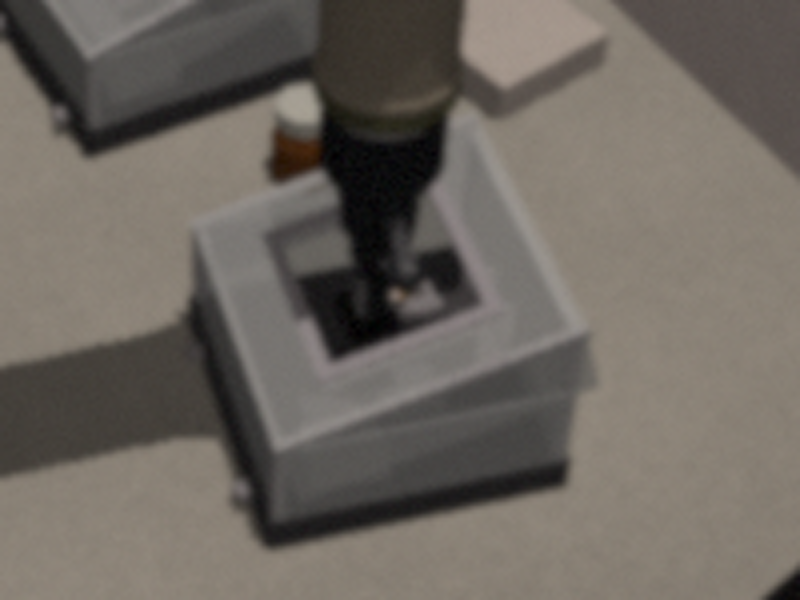

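The force still reads zero with the nominal tips at 94 mm. I'll measure the paddle from enhanced crops.

Run:
```python
import cv2,numpy as np
o=[]
for n in("w3","w4"):
    a=cv2.imread(f"pics/{n}.png")[170:350,220:400].astype(float)
    a=np.clip((a/255)**.45*255*1.2,0,255).astype(np.uint8)
    o.append(cv2.resize(a,(400,400),interpolation=cv2.INTER_CUBIC))
cv2.imwrite("pics/z4.png",np.hstack(o))
```

```text
(no output)
```

View pics/z4.png

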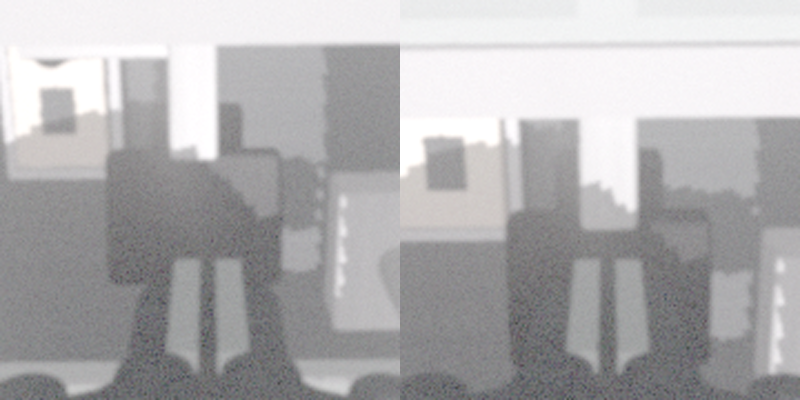

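Run:
```python
from h import *
i=manip.camera_info("wrist");M=i["mount"]
def pr(t):
    u=(t-M[:3,3])@M[:3,:3]@i["K"].T;return u[:,:2]/u[:,2:]
def pad(x,y,z,a):
    d=.017*np.array([np.cos(a),0,np.sin(a)]) # tool z down: rear lower when raised
    c_=np.array([x,y,z]);w=np.array([0,.022,0]);return np.array([c_+d-w,c_+d+w,c_-d-w,c_-d+w])
k=180/400
for n,zt,(l,r_,rr,fl,fr,fro) in [("w3",.1563,(108,280,150,108,280,283)),("w4",.1156,(108,311,212,110,308,365))]:
    ob=np.array([[l,rr],[r_,rr],[fl,fro],[fr,fro]])*k+[220,170]
    for a in (0,.1,.2,.24):
        f=least_squares(lambda q:(pr(pad(q[0],q[1],q[2],a))-ob).ravel(),[0,0,.04])
        print(n,"slope",a,"xyz tool",f.x,"world z",zt-f.x[2],"rms",np.sqrt(np.mean(f.fun**2)))
```

```text
w3 slope 0 xyz tool [ 0.0055 -0.0026  0.0551] world z 0.10115722465425447 rms 1.4861287709786488
w3 slope 0.1 xyz tool [ 0.0048 -0.0027  0.0571] world z 0.09919050498326343 rms 0.8497881958808348
w3 slope 0.2 xyz tool [ 0.0043 -0.0027  0.0586] world z 0.09768951827084293 rms 0.3714125084521237
w3 slope 0.24 xyz tool [ 0.0042 -0.0027  0.0591] world z 0.09723992689728474 rms 0.21934305498967377
w4 slope 0 xyz tool [0.0014 0.0011 0.0249] world z 0.09066167044766363 rms 1.932410375289177
w4 slope 0.1 xyz tool [0.0005 0.0011 0.027 ] world z 0.0886168951018911 rms 0.9737374987502492
w4 slope 0.2 xyz tool [-0.0003  0.0011  0.0287] world z 0.08686707398984587 rms 0.2616040081132609
w4 slope 0.24 xyz tool [-0.0005  0.0011  0.0293] world z 0.08627400770367867 rms 0.19494978080708536
```

```bash
python3 -m crank '[[-1,[0,0,0.02],[0,0,0]],[-1,[0,0,0.02],[0,0,0]],[-1,[0,0,0.02],[0,0,0]],[-1,[0,0,0.01],[0,0,0]],[-1,[0,0,0.01],[0,0,0]]]'; python3 st.py
python3 - <<'E'
from h import *
cv2.imwrite("pics/w5.png",manip.camera("wrist"))
o=[]
for n in("w4","w5"):
    a=cv2.imread(f"pics/{n}.png")[170:350,220:400].astype(float)
    a=np.clip((a/255)**.45*255*1.2,0,255).astype(np.uint8)
    o.append(cv2.resize(a,(400,400),interpolation=cv2.INTER_CUBIC))
cv2.imwrite("pics/z5.png",np.hstack(o))
E
python3 st.py
```

```text
clock: 4.9
position: [0.5923, -0.1989, 0.1092]
ee_rot: [0.992, -0.123, -0.0, 0.0]
ft_force: [-2.5, 0.9, 3.1]
grip_width: -0.002
pos [ 0.5923 -0.1989  0.1092] F [-2.4857  0.9055  3.0644] v 0.01552558285654712 shift [-0.0111  0.0136 -0.1972] rotv [ 0.0001  0.0002 -0.001 ]
pos [ 0.5923 -0.1989  0.1091] F [-2.1778  0.9292  2.5966] v 0.0016822593617717115 shift [-0.0111  0.0137 -0.1984] rotv [ 0.0001  0.0002 -0.001 ]
```

View pics/z5.png

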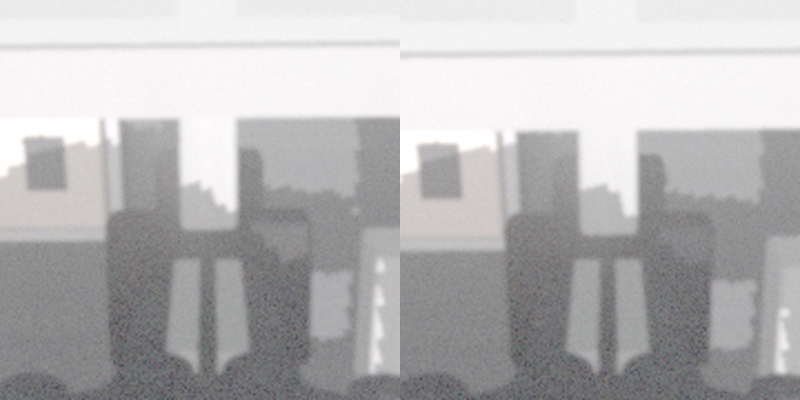

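Contact is made: the paddle keeps the same size in the view while the carrier grows, and the force is about 3 N. The lever is going down, so I'll continue to the stop.

```bash
python3 -m crank '[[-1,[0,0,0.01],[0,0,0]],[-1,[0,0,0.01],[0,0,0]],[-1,[0,0,0.01],[0,0,0]],[-1,[0,0,0],[0,0,0]],[-1,[0,0,0],[0,0,0]]]'; python3 -m crank '[[-1,[0,0,0.005],[0,0,0]],[-1,[0,0,0.005],[0,0,0]],[-1,[0,0,0.005],[0,0,0]],[-1,[0,0,0.005],[0,0,0]],[-1,[0,0,0.005],[0,0,0]]]'
```

```text
clock: 5.45
position: [0.5923, -0.199, 0.1071]
ee_rot: [0.992, -0.123, 0.0, 0.0]
ft_force: [-3.5, 0.8, 4.7]
grip_width: -0.001
clock: 5.95
position: [0.5924, -0.199, 0.1068]
ee_rot: [0.992, -0.123, 0.0, 0.0]
ft_force: [-10.9, 2.9, 21.9]
grip_width: -0.002
```

The force rose to 22 N with the nominal tip at 84.8 mm, which is the stop height of 85 mm. I'll press slightly more, then withdraw straight up.

```bash
python3 -m crank '[[-1,[0,0,0.005],[0,0,0]],[-1,[0,0,0.005],[0,0,0]],[-1,[0,0,0],[0,0,0]],[-1,[0,0,0],[0,0,0]],[-1,[0,0,0],[0,0,0]]]'; python3 -m crank '[[-1,[0,0,-0.02],[0,0,0]],[-1,[0,0,-0.03],[0,0,0]],[-1,[0,0,-0.05],[0,0,0]],[-1,[0,0,-0.1],[0,0,0]],[-1,[0,0,-0.1],[0,0,0]]]';python3 -m crank '[[-1,[0,0,-0.2],[0,0,0]],[-1,[0,0,-0.3],[0,0,0]],[-1,[0,0,-0.3],[0,0,0]],[-1,[0,0,-0.3],[0,0,0]],[-1,[0,0,-0.3],[0,0,0]]]'; python3 -m crank '[[-1,[0,0,0],[0,0,0]],[-1,[0,0,0],[0,0,0]],[-1,[0,0,0],[0,0,0]],[-1,[0,0,0],[0,0,0]],[-1,[0,0,0],[0,0,0]]]'
python3 st.py
python3 - <<'E'
from h import *
cv2.imwrite("pics/w6.png",manip.camera("wrist"))
a=cv2.imread("pics/w6.png")[140:300,220:420].astype(float)
a=np.clip((a/255)**.45*255*1.2,0,255).astype(np.uint8)
b=cv2.imread("pics/w2.png")[140:300,220:420].astype(float)
b=np.clip((b/255)**.45*255*1.2,0,255).astype(np.uint8)
cv2.imwrite("pics/z6.png",cv2.resize(np.hstack([b,a]),(800,320),interpolation=cv2.INTER_CUBIC))
E
```

```text
clock: 6.45
position: [0.5924, -0.199, 0.1066]
ee_rot: [0.992, -0.123, 0.0, 0.0]
ft_force: [-13.0, 3.5, 25.3]
grip_width: -0.001
clock: 6.95
position: [0.5925, -0.1989, 0.1286]
ee_rot: [0.992, -0.123, 0.0, -0.0]
ft_force: [0.6, -0.6, -0.9]
grip_width: -0.0
clock: 7.45
position: [0.5924, -0.1989, 0.2425]
ee_rot: [0.992, -0.123, 0.001, 0.0]
ft_force: [0.3, -0.6, -0.0]
grip_width: 0.0
clock: 7.95
position: [0.5921, -0.1989, 0.2394]
ee_rot: [0.992, -0.123, -0.001, -0.0]
ft_force: [0.1, 0.1, 0.6]
grip_width: -0.001
pos [ 0.5921 -0.1989  0.2394] F [0.1456 0.1014 0.5601] v 0.004024743178441861 shift [-0.0068  0.0135  1.4304] rotv [-0.0001  0.0015 -0.0011]
```

View pics/z6.png

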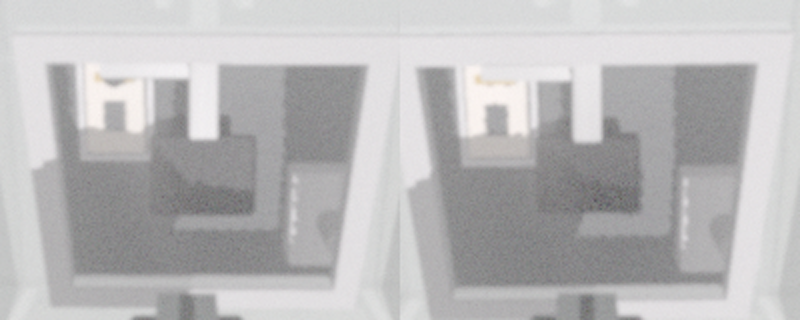

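View pics/w6.png

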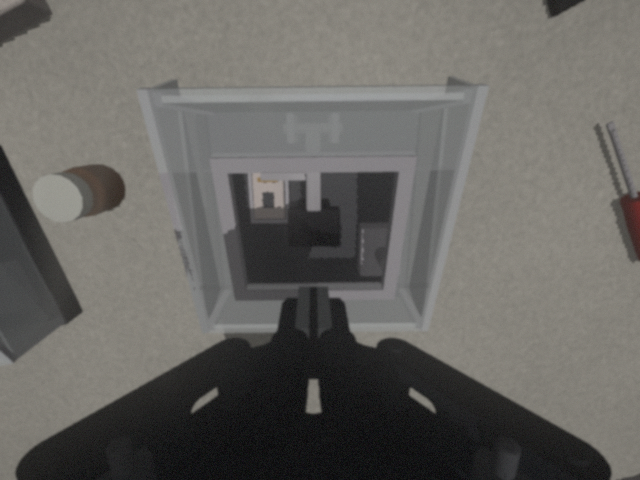

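Run:
```python
from h import *
i=manip.camera_info("wrist");M=i["mount"]
def pr(t):
    u=(t-M[:3,3])@M[:3,:3]@i["K"].T;return u[:,:2]/u[:,2:]
def pad(x,y,z,a):
    d=.017*np.array([np.cos(a),0,np.sin(a)])
    c_=np.array([x,y,z]);w=np.array([0,.022,0]);return np.array([c_+d-w,c_+d+w,c_-d-w,c_-d+w])
for n,zt,(l,r_,rr,fl,fr,fro) in [("w2",.2528,(152,256,136,152,254,213)),("w6",.2394,(137,240,136,137,239,212))]:
    ob=np.array([[l,rr],[r_,rr],[fl,fro],[fr,fro]])/2+[220,140]
    for a in (0,.2):
        f=least_squares(lambda q:(pr(pad(q[0],q[1],q[2],a))-ob).ravel(),[0,0,.04])
        print(n,a,f.x,"z",zt-f.x[2],"rms",np.sqrt(np.mean(f.fun**2)))
# expected paddle pixel shapes at z .085 level and .104-.
for z,a in((.085,0),(.1,.2)):
    print(z,pr(pad(.0,-.001,.2394-z,a)).round(1).tolist())
im=manip.camera("top");cv2.imwrite("pics/top7.png",im)
s=manip.camera("side");cv2.imwrite("pics/s7.png",np.hstack([cv2.resize(cv2.imread("pics/side0.png")[230:310,310:410],(400,400),interpolation=3),cv2.resize(s[230:310,310:410],(400,400),interpolation=3)]))
```

```text
w2 0 [-0.0005  0.0081  0.1595] z 0.09329838466574841 rms 0.16752968925853365
w2 0.2 [-0.0013  0.0082  0.1631] z 0.08973085580968004 rms 0.37128036164340156
w6 0 [-0.0009  0.0016  0.1618] z 0.0775929200530058 rms 0.24514120475915344
w6 0.2 [-0.0017  0.0016  0.1654] z 0.07401077945504134 rms 0.4340629670135422
0.085 [[284.4, 208.8], [337.8, 208.8], [285.4, 247.8], [336.9, 247.8]]
0.1 [[283.2, 212.4], [338.8, 212.4], [283.6, 255.0], [338.5, 255.0]]
```

View pics/s7.png

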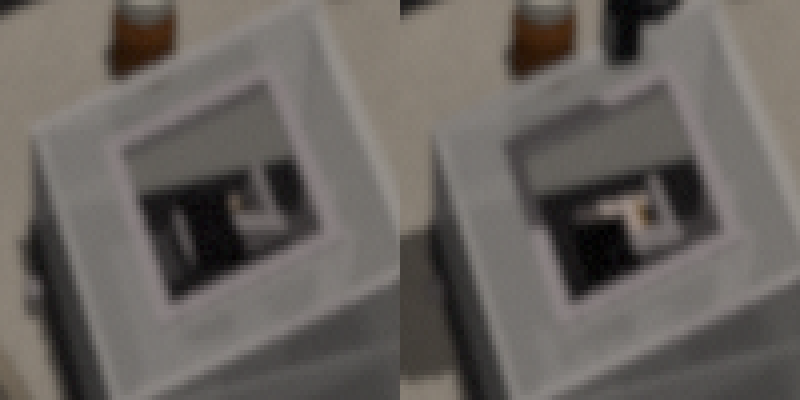

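View pics/top7.png

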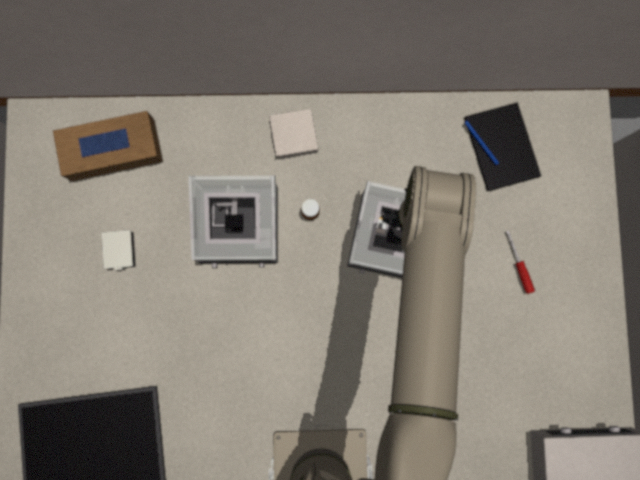

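```bash
python3 -c "
from workcell import manip
print(manip.hand_in())"
```

```text
the job is handed in; nothing more can be done
None
```

I pressed the loaded (right-hand) nest's clamp lever down onto its stop with the shut fingertips, drew straight back up out of the window, and handed the job in at about 8 s.

- **Reaching the stop:** the force was about 3–5 N while the lever moved, then rose to 22–25 N and the arm stopped. The tip was then at about 85 mm, which matches the fully-down height given.
- **Staying down:** after I withdrew, the wrist picture put the paddle about 16 mm lower than before. The side view shows the carrier no longer hidden by the paddle.
- **Clear of everything:** the tips ended at about 0.217 m, well above the guard, with no force on the tool. No force appeared on the way in or out apart from the press itself. The top view shows the jar, screwdriver, chip box and empty nest where they were.
- **Disagreement:** absolute paddle heights from the wrist camera read about 7–8 mm low both before and after. I relied on the change in height, the force and the arm's position instead.
- **Sideways force:** at the stop there was also about 13 N sideways, probably fingertip friction. I saw nothing move because of it.

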